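# Lay out the tea turntable and present the caddy

### The job

Sort the tea things onto the turntable: lay the two porcelain teaspoons in the long tray and stand the small white cup upright in the square tray. Then turn the turntable by its upright wooden knob until the tall labelled tea caddy stands at the front, over the pale tongue with the brass stud, and finish while still gripping the knob, holding the turntable still there for the guest. Leave the black cup, the brown cup and the stack of saucers where they are.

Things in the scene. Friction and masses are not known exactly. Their poses are not given: they have to be found in the camera images.
- spoon_a: White porcelain teaspoon, 109 mm long, lying along its x axis, bowl up: handle 11 mm wide, 8 mm thick, from x = -55 to +25 mm (end brown); round bowl 31 mm across, 10 mm high, centred at x = +38 mm. Origin on the underside at mid-length, in the handle near the centre of mass: grip there across y. About 35 g. Starts loose on the table, right of the turntable.
- spoon_b: Second, identical, white porcelain teaspoon, 109 mm long, lying along its x axis, bowl up: handle 11 mm wide, 8 mm thick, from x = -55 to +25 mm (end brown); round bowl 31 mm across, 10 mm high, centred at x = +38 mm. Origin on the underside at mid-length, in the handle near the centre of mass: grip there across y. About 35 g. Starts loose on the table, right of the turntable.
- cup: Small white porcelain cup without handle, rim 54 mm across (the body narrows downwards), 50 mm tall, wall 4 mm, about 90 g. Origin at the centre of its underside, z up. Starts loose, upright on the table to the robot's right of the turntable.
- foot: Fixed foot of the turntable, a dark wooden disc 200 mm across and 20 mm high, centred on the turning axis. Its -x axis is the FRONT (towards the robot, give or take 0.35 rad): there a cream-painted tongue 30 mm wide and 12 mm high sticks out to 185 mm from the axis. Origin on the turning axis at table height.
- front_stud (a point): Brass stud on top of the front tongue, 14 mm across, 170 mm from the turning axis, 15 mm above the table.
- turntable (a joint): Angle of the round dark wooden board, rad: 0 with the caddy exactly at the front; grows as the board turns CLOCKWISE seen from above. Starts at 0.7 to 2.0, turns from -3.1 to 3.1. Board 300 mm across, top 40 mm above the table; light friction (about 0.1 N m), no spring or detent, stays where left. Caddy, squat pot, both trays and knob are fixed on it and turn with it.
- caddy: Tall labelled tea caddy fixed on the board: white jar 66 mm across, light wooden lid with ball (top 156 mm above the table), blank paper label on its outward side. Origin at the centre of its underside, 100 mm from the turning axis, straight across from the knob. (The other pot on the board is squat: 54 mm across, 47 mm tall.)
- long_tray: Long light-wood tray fixed on the board, for the spoons: 150 mm (its x) by 75 mm (its y), 22 mm high outside, walls and floor 4 mm thick. Origin at the centre of its underside, 40 mm above the table, 75 mm from the turning axis. The rim is 62 mm above the table.
- square_tray: Square light-wood tray fixed on the board, for the cup: 85 by 85 mm, 22 mm high outside, walls and floor 4 mm thick. Origin at the centre of its underside, 40 mm above the table, 80 mm from the turning axis. The rim is 62 mm above the table; a gripper that holds the cup by its top 20 mm stays above the rim.
- knob: Upright light-wood knob fixed near the edge of the board, straight across the axis from the caddy, 135 mm from the turning axis: a round post 20 mm in diameter, 55 mm tall above the board (26 mm across at its foot). Origin at the centre of its foot, 40 mm above the table.
- knob_top (a point): Top centre of the knob, 95 mm above the table; grip the post about 15 to 20 mm below it, clear above the trays.
- black_cup: Bystander: loose dark teacup, 80 mm across, 75 mm tall, beyond the spoons. Origin at the centre of its underside.
- saucers: Bystander: loose stack of wooden saucers, 110 mm across, 32 mm high, beyond the spoons. Origin at the centre of its underside.
- brown_cup: Bystander: loose brown teacup, 80 mm across, 80 mm tall, beyond the turntable on the robot's left. Origin at the centre of its underside.
Mind the look-alikes: they are no part of the job. What is shaped like the spoon_a but green or pink is not meant. Leave any purple look-alike of the spoon_b alone.

How it is judged (in metres and radians):
On the way, in this order (a step that is already met when the one before it is completed fails the run):
1. both spoons lie in the long tray and the cup stands in the square tray, let go and at rest (x of spoon_a in the frame of long_tray between -0.045 and 0.045 m and y of spoon_a in the frame of long_tray between -0.035 and 0.035 m and z of spoon_a in the frame of long_tray between -0.005 and 0.028 m and angle between spoon_a's own x axis and vertical between 1.2 and 1.94 rad and contact force between each of spoon_a, spoon_b, cup and the fingers below 0.1 N and linear speed of each of spoon_a, spoon_b, cup below 0.05 m/s and x of spoon_b in the frame of long_tray between -0.045 and 0.045 m and y of spoon_b in the frame of long_tray between -0.035 and 0.035 m and z of spoon_b in the frame of long_tray between -0.005 and 0.028 m and angle between spoon_b's own x axis and vertical between 1.2 and 1.94 rad and x of cup in the frame of square_tray between -0.03 and 0.03 m and y of cup in the frame of square_tray between -0.03 and 0.03 m and z of cup in the frame of square_tray between -0.005 and 0.012 m and angle between cup's own z axis and vertical below 0.2 rad), for 0.2 s.
2. then the turntable is turned until the caddy is at the front (value of joint turntable between -0.12 and 0.12 rad), for 0.2 s.
At the end, for the whole second after the job is handed in: Caddy within 0.12 rad of the front, turntable still (under 0.05 rad/s), fingers gripping its knob (over 2 N). Both spoons lie level (0.37 rad) inside the long tray, one may lie on the other; the cup stands (0.2 rad) in the square tray within 30 mm of its centre each way; all let go (all of step 1 and all of step 2 and velocity of joint turntable between -0.05 and 0.05 rad/s and contact force between the fingers and knob above 2 N); the arm keeps its last pose, push and grip.
It fails at once if a bystander (black cup, brown cup or stack of saucers) is moved more than 30 mm (distance of any of black_cup, saucers, brown_cup from where it was at the start of the episode above 0.03 m).
It also fails if it takes over 72 s, if anything falls off the work surface, if the arm or the gripper's body presses on something with over 40 N, if the wrist force passes 120 N, or if a joint passes its speed limit or range.

### The arm

A 6-joint arm with a two-finger parallel gripper is mounted at the origin on the work surface. World frame = base frame: x ahead of the robot, y to its left, z up, the work surface at z = 0. Lengths are in mm, angles in rad, forces in N, time in s.
With the tool pointing down it reaches from about 350 to 875 mm from the base axis. Payload 4.2 kg.
Tool frame: the origin (TCP) lies between the finger pads; the fingertips stand 25 mm ahead of it and the grasp point (between the pads) lies 6 mm ahead of it; z points along the fingers, y is the line along which they close (so a half turn about z gives the same grasp; the last joint's range is limited). The gripper opens to 85 mm and grips with 20 to 120 N. Pads are 22 mm wide; open, the fingers measure 114 mm over their backs; the gripper's body (76 mm by 85 mm) begins 54 mm behind the grasp point. The pads swing forward as they close: fully open they stand 13 mm farther back than shut.
Start: joints at [-0.938, 0.385, 0.008, 0, -1.194, -0.259], TCP at [228.236, -581.814, 256.312] pointing down, gripper open.
Joint ranges: [-3.14, 3.14], [-1.21, 2.06], [-1.07, 1.41], [-3.16, 2.05], [-2.99, -0.16], [-3.1, 3.1]. Speed limits (rad/s): [2.79, 2.79, 3.14, 3.14, 3.14, 3.14].

### API

Orientations are given as a unit quaternion [x, y, z, w].
In Python, from bench import arm gives the robot as it stands.
- The arm moves only by the shell command python3 -m pendant 'ROWS'. ROWS is JSON, a list of rows, each a list of 7 numbers: the shift along the tool's x, y, z in m, then the turn, a rotation vector about the tool's x, y, z in degrees, then the finger opening in m, from 0 to 0.0854. In form: [[x, y, z, wx, wy, wz, fingers], ...]. A call has 1 to 12 rows; each row shifts and turns the commanded pose from where the row before left it, along the tool's axes as they then stand; what a row does not reach is not made up. A row lasts 1/10 s, in which the tool goes at most 50 mm and 8.59 degrees, less where a joint would pass 70% of its speed; a pose out of reach is approached as far as the arm can. A call is refused whole if a number of a shift passes 0.05 or a number of a turn 8.59, either way. A call with a gripper value outside its range is refused whole. The fingers move at their own pace and stop on an object; the grip force is fixed at half the most. Time passes only in rows, so rows that do not move let the fingers close. It gives the time, the measured TCP pose, the force, the opening and the grip force at its end, in the units of the state.
- arm.read_state(): the state, without advancing time (a new reading comes with each control period).
- arm.get_image(name): name is "scene" or "top"; returns a dict with "image" (384x512x3 uint8, red, green, blue), "fx", "fy", "cx", "cy" (pixels), "k1" (the pictures are not rectified: a ray, as slopes to the right and down, at radius r is drawn at 1 + k1 r^2 times it, then the intrinsics apply), "xyz" and "rotation" of the camera in the world. Camera axes: x right, y down, z forward; pixel columns grow to the right and rows downward; lengths in mm; the calibration is good to about 2 mm. A picture is of the moment at which its call begins. There is no depth.
- arm.job_done(): hands the job in; it is judged then, once.
The state is a dict: "clock": time; "joints": joint angles; "joint_vel": joint speeds; "joint_efforts": joint torques, N m; "position": TCP position; "ee_rot": TCP orientation; "contact_force": force on the tool from outside, world axes, zero at the start; "wrist_torque": the same for the moment, N m; "gripper_width": finger opening in mm; "grasp_force": force on a finger pad.
Only numpy, scipy, OpenCV 4.12 (cv2) and the standard library are available. Lean on these libraries where they do the work, as an engineer would, in place of code of your own. Each camera call takes 0.05 s, during which the arm holds its last target. There are 200 camera calls.

## Working session

There is one attempt and no reset: what is moved stays moved. The work goes in short steps, Python scripts to look and compute and a shell command to move; the robot and the scene stay as the last step left them, time stands still between calls to the robot, and variables do not carry over. Pictures are saved under pics/ and viewed, at most 10 in all, crops included, and the job is handed in when it is done.

```bash
ls; mkdir -p pics
cat > h.py <<'E'
import numpy as np,cv2
from scipy.spatial.transform import Rotation as R
from bench import arm
def load(name,fn=None):
    d=arm.get_image(name)
    if fn: cv2.imwrite(fn,d["image"][:,:,::-1])
    return d
def rot(d):
    r=np.array(d["rotation"],float)
    return r if r.shape==(3,3) else R.from_quat(r).as_matrix()
def px2w(d,u,v,z):
    x=(u-d["cx"])/d["fx"];y=(v-d["cy"])/d["fy"];a,b=x,y
    for _ in range(20):
        s=1+d["k1"]*(a*a+b*b);a,b=x/s,y/s
    r=rot(d)@np.array([a,b,1]);c=np.array(d["xyz"])
    return c+r*(z-c[2])/r[2]
def w2px(d,p):
    q=rot(d).T@(np.array(p)-np.array(d["xyz"]));a,b=q[:2]/q[2];s=1+d["k1"]*(a*a+b*b)
    return np.array([a*s*d["fx"]+d["cx"],b*s*d["fy"]+d["cy"]])
E
python3 - <<'E'
from h import *
for n in("top","scene"):
    d=load(n,f"pics/{n}0.png");print({k:v for k,v in d.items() if k!="image"})
    cv2.imwrite(f"pics/{n}0b.png",cv2.resize(d["image"][:,:,::-1],(800,600),interpolation=cv2.INTER_CUBIC))
print(arm.read_state())
E
```

```text
pics
{'fx': 449.0805511989812, 'fy': 449.0805511989812, 'cx': 258.90762284027136, 'cy': 193.46342165859588, 'k1': 0.04893557418817958, 'xyz': array([ 384.79671188,  -10.00886061, 1310.24234411]), 'rotation': array([ 0.71458828, -0.69807842,  0.03246306, -0.03156363])}
{'fx': 378.52353573401155, 'fy': 378.52353573401155, 'cx': 256.1433112765562, 'cy': 186.7725375151386, 'k1': 0.026085401569029425, 'xyz': array([1503.81683733,   35.8482953 ,  677.85272503]), 'rotation': array([ 0.61056274,  0.62243321, -0.35836363, -0.33371478])}
{'clock': 0.1, 'joints': array([-9.38381464e-01,  3.85496875e-01,  6.80447219e-03, -4.38876189e-04,
       -1.19402463e+00, -2.58569738e-01]), 'joint_vel': array([ 6.10503625e-05, -2.38667808e-03,  3.62787435e-03,  1.49426295e-03,
        1.12895618e-03,  4.00871125e-05]), 'joint_efforts': array([-6.57982837e-04, -3.93318450e+01,  1.88929546e+01,  4.19796109e+00,
       -2.55924388e-03,  4.44692517e-06]), 'position': array([ 228.08489683, -581.40050816,  255.336398  ]), 'ee_rot': array([-1.85756337e-01,  9.82595349e-01,  9.54512233e-04, -2.29757589e-04]), 'contact_force': array([-0.69316732, -0.02147355,  0.23687659]), 'wrist_torque': array([-0.00619728,  0.048113  ,  0.00923115]), 'grasp_force': 0.0, 'gripper_width': 85.4516855240722}
```

View pics/top0b.png

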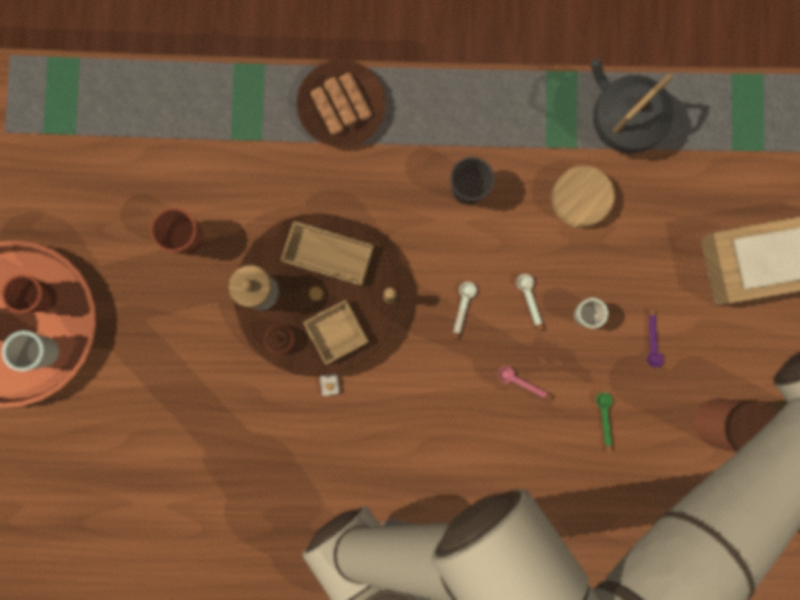

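View pics/scene0b.png

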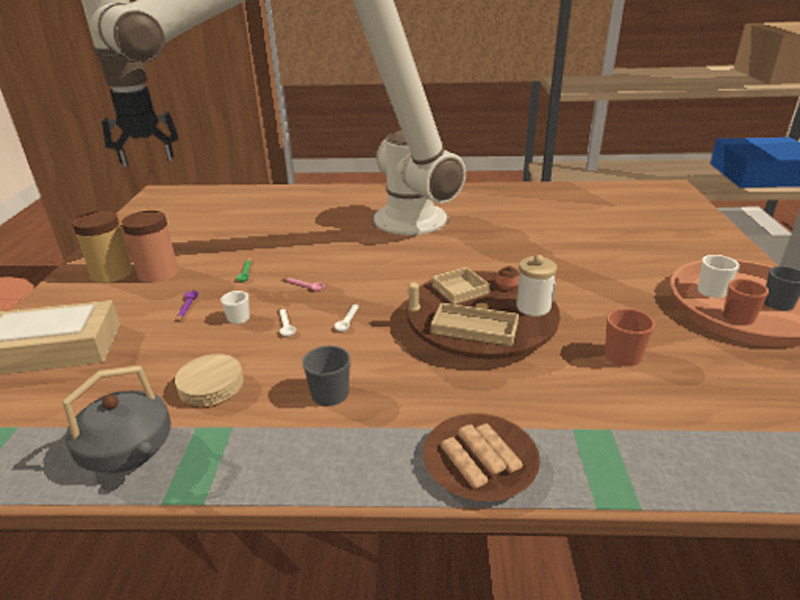

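The top view shows the board centred near (325,294), the stud tongue at (330,385), the knob at (389,295), the caddy at (252,287), the spoons at (464,308) and (529,300), and the cup at (592,314), all in 800-px scale. I'll enlarge it.

Run:
```python
import cv2
i=cv2.imread("pics/top0.png");c=i[130:262,140:405]
cv2.imwrite("pics/c1.png",cv2.resize(c,None,fx=3,fy=3,interpolation=cv2.INTER_CUBIC))
```

```text
(no output)
```

View pics/c1.png

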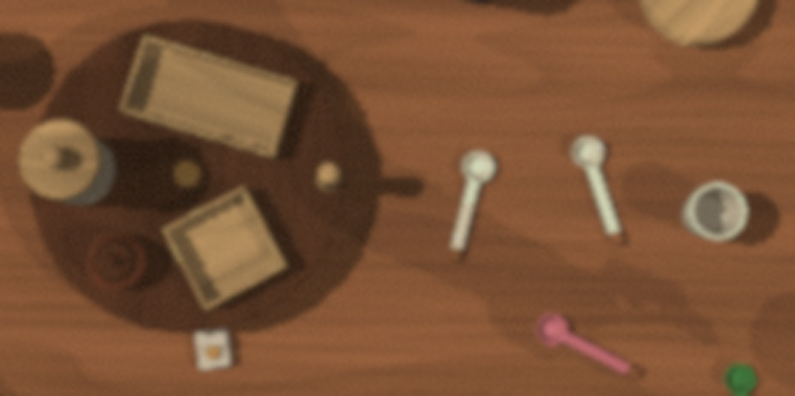

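```bash
cat > m.py <<'E'
from h import *
d=load("top")
def P(x,y,z): return px2w(d,(x+.5)/3-.5+140,(y+.5)/3-.5+130,z)[:2]
ang=lambda v: np.degrees(np.arctan2(v[1],v[0]))
stud=P(213,352,15);hub=P(187,174,50);knob=P(328,172,95)
print("stud",stud,"hub",hub,"knob",knob, "dist stud",np.linalg.norm(stud-hub),"dist knob",np.linalg.norm(knob-hub))
# clean axis: board circle edges
print("board edges L,R,T,B",P(30,190,40),P(382,180,40),P(190,20,40),P(215,333,40))
lid=P(60,158,130);print("caddy",lid)
L=np.array([P(*p,62) for p in((145,35),(300,80),(275,158),(120,108))]);print("long",L.mean(0),ang(L[1]-L[0]),ang(L[2]-L[3]),np.linalg.norm(L[1]-L[0]))
S=np.array([P(*p,62) for p in((247,185),(290,267),(208,310),(162,230))]);print("sq",S.mean(0),ang(S[1]-S[0]),np.linalg.norm(S[1]-S[0]))
for b,e in(((479,166),(461,256)),((589,152),(619,241))):
    b=P(*b,9);e=P(*e,7);v=(b-e)/np.linalg.norm(b-e);print("spoon bowl",b,"end",e,"ang",ang(v),np.linalg.norm(b-e),"origin",(b-38*v+e+55*v)/2)
print("cup",P(716,211,50))
print("bystander black",px2w(d,302,115,75)[:2],"sauc",px2w(d,373,125,32)[:2])
print("green",px2w(d,387,268,8)[:2],"pink bowl",P(552,330,8))
print(R.from_quat(arm.read_state()["ee_rot"]).as_matrix().round(3))
E
python3 m.py
```

```text
stud [345.46495082 124.10560133] hub [511.90510971 150.42792728] knob [512.20279412  17.08801239] dist stud 168.50872776741807 dist knob 133.34024718471872
board edges L,R,T,B [494.23721945 298.89250076] [511.55353996 -33.02485077] [660.89717732 153.84863567] [363.90931985 120.2496514 ]
caddy [515.32534547 252.06793377]
long [585.29557624 129.95915395] -104.950841474806 -106.60704208767372 151.56038643331357
sq [442.85240368 109.72824102] -150.7728773815982 86.22423506453073
spoon bowl [ 530.51769973 -127.47583261] end [ 442.81077791 -111.57907466] ang -10.273253709535583 89.13591334088055 origin [ 495.0279702  -121.04336835]
spoon bowl [ 546.67944471 -233.98713649] end [ 460.96558046 -263.91453982] ang 19.2468910431363 90.78830318270153 origin [ 511.84742131 -246.14890311]
cup [ 488.72612604 -345.74705294]
bystander black [ 720.50115908 -125.83214758] sauc [ 707.08594064 -335.01216884]
green [ 298.01370461 -380.93374657] pink bowl [ 373.82693095 -199.94237289]
[[-0.931 -0.365 -0.001]
 [-0.365  0.931  0.002]
 [ 0.     0.002 -1.   ]]
```

```bash
cat > go.py <<'E'
import sys
from h import *
x,y,z=map(float,sys.argv[1:4])
s=arm.read_state();M=R.from_quat(s["ee_rot"]).as_matrix();p=np.array(s["position"])
phi=np.degrees(np.arctan2(M[1,0],M[0,0]))
print("clock %.1f pos"%s["clock"],p.round(1),"phi %.1f"%phi,"tilt deg (tool axes)",(R.from_matrix(M.T@(np.cross([0,0,0],[0,0,0])[:,None]+np.diag([1,1,1])))*R.identity()).as_rotvec().shape if 0 else np.degrees([M[2,0],M[2,1]]).round(2),"w %.1f gf %.1f F"%(s["gripper_width"],s["grasp_force"]),np.round(s["contact_force"],1),"j",np.degrees(s["joints"]).round(0))
print("shift in tool axes mm",(M.T@(np.array([x,y,z])-p)).round(1))
if len(sys.argv)>4: print("wz deg",((phi-float(sys.argv[4])+180)%360-180).round(1))
E
python3 go.py 488.7 -345.7 150
```

```text
clock 0.1 pos [ 228.1 -581.5  255.4] phi -158.6 tilt deg (tool axes) [0.01 0.1 ] w 85.4 gf 0.0 F [-0.1 -0.1  0.3] j [-54.  22.   0.  -0. -68. -15.]
shift in tool axes mm [-328.7  124.2  105.6]
```

```bash
python3 -m pendant '[[-0.033,0.0124,0.0105,0,0,0,0.0854],[-0.033,0.0124,0.0105,0,0,0,0.0854],[-0.033,0.0124,0.0105,0,0,0,0.0854],[-0.033,0.0124,0.0105,0,0,0,0.0854],[-0.033,0.0124,0.0105,0,0,0,0.0854],[-0.033,0.0124,0.0105,0,0,0,0.0854],[-0.033,0.0124,0.0105,0,0,0,0.0854],[-0.033,0.0124,0.0105,0,0,0,0.0854],[-0.033,0.0124,0.0105,0,0,0,0.0854],[-0.032,0.0124,0.0105,0,0,0,0.0854],[0,0,0,0,0,0,0.0854],[0,0,0,0,0,0,0.0854]]'; python3 go.py 488.7 -345.7 56
```

```text
clock: 1.35
position: [489.4, -345.6, 150.7]
ee_rot: [-0.187, 0.982, 0.0, -0.001]
contact_force: [-0.3, -0.7, -0.8]
gripper_width: 85.4
grasp_force: 0.0
clock 1.4 pos [ 489.4 -345.6  150.7] phi -158.5 tilt deg (tool axes) [0.07 0.06] w 85.4 gf 0.0 F [-0.3 -0.7 -0.8] j [-20.  25. -11.   0. -54. -49.]
shift in tool axes mm [ 0.5  0.  94.7]
```

```bash
python3 -m pendant '[[0,0,0.03,0,0,0,0.0854],[0,0,0.03,0,0,0,0.0854],[0,0,0.025,0,0,0,0.0854],[0,0,0.01,0,0,0,0.0854],[0,0,0,0,0,0,0.06],[0,0,0,0,0,0,0.04],[0,0,0,0,0,0,0.03],[0,0,0,0,0,0,0.03],[0,0,0,0,0,0,0.03],[0,0,0,0,0,0,0.03],[0,0,0,0,0,0,0.03],[0,0,0,0,0,0,0.03]]'; python3 go.py 488.7 -345.7 200 -105; python3 -c "
from h import *
d=load('scene');c=w2px(d,[489,-346,60]).astype(int);print(c)
i=d['image'][max(c[1]-60,0):c[1]+60,c[0]-80:c[0]+80,::-1];cv2.imwrite('pics/g1.png',cv2.resize(i,None,fx=4,fy=4,interpolation=cv2.INTER_CUBIC))"
```

```text
clock: 2.55
position: [490.3, -347.1, 58.6]
ee_rot: [-0.186, 0.983, -0.001, 0.001]
contact_force: [-0.6, -1.7, 7.3]
gripper_width: 51.1
grasp_force: 62.0
clock 2.5 pos [ 490.3 -347.1   58.6] phi -158.5 tilt deg (tool axes) [-0.13 -0.18] w 51.1 gf 62.0 F [-0.6 -1.7  7.3] j [-20.  31. -16.   0. -42. -49.]
shift in tool axes mm [   0.7    1.4 -141.4]
wz deg -53.5
[150 186]
```

View pics/g1.png

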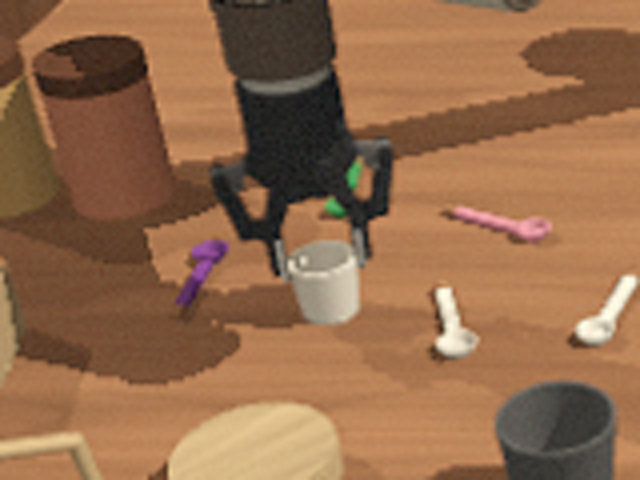

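The cup is held by its upper rim, upright, at about (325,280) in the crop. Next I lift it and turn.

```bash
python3 -m pendant '[[0,0,-0.02,0,0,0,0.03],[0,0,-0.02,0,0,-7.64,0.03],[0,0,-0.02,0,0,-7.64,0.03],[0,0,-0.02,0,0,-7.64,0.03],[0,0,-0.02,0,0,-7.64,0.03],[0,0,-0.02,0,0,-7.64,0.03],[0,0,-0.02,0,0,-7.64,0.03],[0,0,0,0,0,-7.64,0.03],[0,0,0,0,0,0,0.03]]'; python3 go.py 443 110 200 -105
```

```text
clock: 3.5
position: [489.3, -346.0, 197.2]
ee_rot: [-0.608, 0.794, -0.001, 0.001]
contact_force: [-0.5, 0.0, -1.5]
gripper_width: 51.3
grasp_force: 62.8
clock 3.5 pos [ 489.3 -346.   197.2] phi -105.1 tilt deg (tool axes) [-0.03 -0.11] w 51.3 gf 62.8 F [-0.5  0.  -1.5] j [-20.  22.  -8.  -0. -59.   5.]
shift in tool axes mm [-428.1  163.7   -2.9]
wz deg -0.1
```

```bash
python3 -m pendant '[[-0.0357,0.01364,0,0,0,0,0.03],[-0.0357,0.01364,0,0,0,0,0.03],[-0.0357,0.01364,0,0,0,0,0.03],[-0.0357,0.01364,0,0,0,0,0.03],[-0.0357,0.01364,0,0,0,0,0.03],[-0.0357,0.01364,0,0,0,0,0.03],[-0.0357,0.01364,0,0,0,0,0.03],[-0.0357,0.01364,0,0,0,0,0.03],[-0.0357,0.01364,0,0,0,0,0.03],[-0.0357,0.01364,0,0,0,0,0.03],[-0.0357,0.01364,0,0,0,0,0.03],[-0.0354,0.01364,0,0,0,0,0.03]]';  python3 -m pendant '[[0,0,0.02,0,0,0,0.03],[0,0,0.02,0,0,0,0.03],[0,0,0,0,0,0,0.03]]'; python3 go.py 443 110 105 -105
```

```text
clock: 4.7
position: [441.8, 111.1, 196.0]
ee_rot: [-0.607, 0.795, 0.0, -0.0]
contact_force: [0.7, -0.1, -0.4]
gripper_width: 51.3
grasp_force: 62.8
clock: 5.0
position: [440.5, 109.0, 153.7]
ee_rot: [-0.607, 0.795, 0.001, -0.003]
contact_force: [-0.0, -0.2, -1.6]
gripper_width: 50.9
grasp_force: 62.8
clock 5.0 pos [440.5 109.  153.7] phi -105.2 tilt deg (tool axes) [0.26 0.3 ] w 50.9 gf 62.8 F [-0.  -0.2 -1.6] j [ 34.  12. -31.  -0. -48. -50.]
shift in tool axes mm [-1.8 -2.4 48.7]
wz deg -0.2
```

```bash
python3 -m pendant '[[-0.001,-0.001,0.02,0,0,0,0.03],[0,0,0.015,0,0,0,0.03],[0,0,0.008,0,0,0,0.03],[0,0,0.005,0,0,0,0.03],[0,0,0,0,0,0,0.03],[0,0,0,0,0,0,0.03]]'; python3 go.py 443 110 103 -105
```

```text
clock: 5.6
position: [444.5, 110.6, 108.9]
ee_rot: [-0.608, 0.794, -0.0, 0.001]
contact_force: [-0.7, 0.7, -1.4]
gripper_width: 50.8
grasp_force: 62.9
clock 5.6 pos [444.5 110.6 108.9] phi -105.1 tilt deg (tool axes) [-0.04 -0.05] w 50.8 gf 62.9 F [-0.7  0.7 -1.4] j [ 34.  16. -34.   0. -40. -50.]
shift in tool axes mm [0.9 1.3 5.9]
wz deg -0.1
```

```bash
python3 -m pendant '[[0,0.001,0.003,0,0,0,0.03],[0,0,0.003,0,0,0,0.03],[0,0,0,0,0,0,0.03],[0,0,0,0,0,0,0.06],[0,0,0,0,0,0,0.08],[0,0,0,0,0,0,0.0854],[0,0,0,0,0,0,0.0854],[0,0,0,0,0,0,0.0854]]'; python3 -m pendant '[[0,0,-0.02,0,0,0,0.0854],[0,0,-0.02,0,0,0,0.0854],[0,0,-0.03,0,0,0,0.0854],[0,0,-0.03,0,0,0,0.0854],[0,0,0,0,0,0,0.0854]]'; python3 go.py 511.8 -246.1 110 -160.8
```

```text
clock: 6.4
position: [443.0, 110.7, 102.3]
ee_rot: [-0.608, 0.794, 0.0, -0.0]
contact_force: [-0.7, 0.1, 0.1]
gripper_width: 85.3
grasp_force: 0.0
clock: 6.9
position: [445.3, 111.8, 206.4]
ee_rot: [-0.608, 0.794, -0.001, 0.005]
contact_force: [0.4, 0.3, -0.8]
gripper_width: 85.3
grasp_force: 0.0
clock 6.9 pos [445.3 111.8 206.4] phi -105.1 tilt deg (tool axes) [-0.36 -0.4 ] w 85.3 gf 0.0 F [ 0.4  0.3 -0.8] j [ 35.   8. -27.   0. -55. -50.]
shift in tool axes mm [ 329.  -156.5   95.5]
wz deg 55.7
```

```bash
python3 -m pendant '[[0.0329,-0.01565,0,0,0,0,0.05],[0.0329,-0.01565,0,0,0,0,0.05],[0.0329,-0.01565,0,0,0,0,0.05],[0.0329,-0.01565,0,0,0,0,0.05],[0.0329,-0.01565,0,0,0,0,0.05],[0.0329,-0.01565,0,0,0,0,0.05],[0.0329,-0.01565,0,0,0,0,0.05],[0.0329,-0.01565,0,0,0,0,0.05],[0.0329,-0.01565,0,0,0,0,0.05],[0.0329,-0.01565,0,0,0,0,0.05]]'; python3 -m pendant '[[0,0,0.0136,0,0,7.96,0.05],[0,0,0.0136,0,0,7.96,0.05],[0,0,0.0136,0,0,7.96,0.05],[0,0,0.0136,0,0,7.96,0.05],[0,0,0.0136,0,0,7.96,0.05],[0,0,0.0136,0,0,7.96,0.05],[0,0,0.0136,0,0,7.96,0.04],[0,0,0,0,0,0,0.04],[0,0,0,0,0,0,0.04]]'; python3 go.py 511.8 -246.1 60 -160.8
python3 -c "
from h import *
d=load('top');c=w2px(d,[505,-40,40]).astype(int);print(c)
i=d['image'][c[1]-70:c[1]+70,c[0]-95:c[0]+105,::-1];cv2.imwrite('pics/g2.png',cv2.resize(i,None,fx=4,fy=4,interpolation=cv2.INTER_CUBIC))"
```

```text
clock: 7.9
position: [508.1, -249.2, 201.5]
ee_rot: [-0.608, 0.794, 0.001, -0.0]
contact_force: [0.7, 0.1, -0.2]
gripper_width: 50.1
grasp_force: 0.0
clock: 8.8
position: [508.2, -247.8, 106.8]
ee_rot: [-0.168, 0.986, 0.0, -0.001]
contact_force: [0.0, -0.2, -0.3]
gripper_width: 40.1
grasp_force: 0.0
clock 8.8 pos [ 508.2 -247.8  106.8] phi -160.6 tilt deg (tool axes) [0.06 0.02] w 40.1 gf 0.0 F [ 0.  -0.2 -0.3] j [-10.  25. -19.   0. -46. -61.]
shift in tool axes mm [-4.   0.4 46.8]
wz deg 0.2
[269 192]
```

View pics/g2.png

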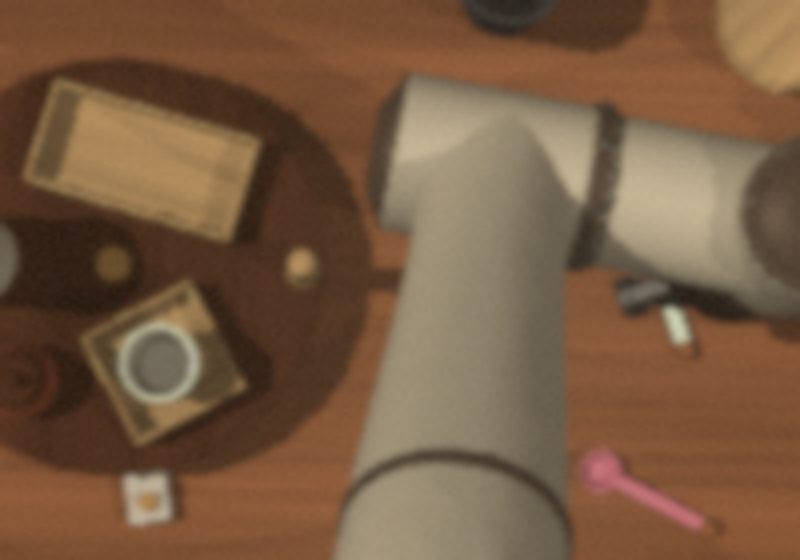

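The cup stands in the square tray with its rim at (158,362), and the board hasn't moved. Next is the spoon.

```bash
python3 -m pendant '[[-0.004,0,0.025,0,0,0,0.04],[0,0,0.025,0,0,0,0.04],[0,0,0.018,0,0,0,0.04],[0,0,0.008,0,0,0,0.04],[0,0,0,0,0,0,0.04],[0,0,0,0,0,0,0.04]]'; python3 go.py 511.8 -246.1 28 -160.8
```

```text
clock: 9.45
position: [513.0, -246.6, 32.1]
ee_rot: [-0.167, 0.986, -0.0, 0.001]
contact_force: [0.8, 0.1, -0.2]
gripper_width: 40.4
grasp_force: 0.0
clock 9.4 pos [ 513.  -246.6   32.1] phi -160.8 tilt deg (tool axes) [-0.09 -0.07] w 40.4 gf 0.0 F [ 0.8  0.1 -0.2] j [ -9.  31. -22.   0. -37. -61.]
shift in tool axes mm [1.  0.9 4.1]
wz deg 0.0
```

```bash
python3 -m pendant '[[0,0,0.004,0,0,0,0.04],[0,0,0,0,0,0,0.02],[0,0,0,0,0,0,0.005],[0,0,0,0,0,0,0.005],[0,0,0,0,0,0,0.005],[0,0,0,0,0,0,0.005]]'; python3 -m pendant '[[0,0,-0.02,0,0,0,0.005],[0,0,-0.03,0,0,0,0.005],[0,0,-0.03,0,0,-7.9,0.005],[0,0,-0.03,0,0,-7.9,0.005],[0,0,-0.03,0,0,-7.9,0.005],[0,0,-0.03,0,0,-7.9,0.005],[0,0,0,0,0,-7.9,0.005],[0,0,0,0,0,-7.9,0.005],[0,0,0,0,0,-7.9,0.005],[0,0,0,0,0,0,0.005]]'; python3 go.py 585.3 130 180 -105.6
```

```text
clock: 10.05
position: [512.4, -246.5, 27.8]
ee_rot: [-0.167, 0.986, -0.0, 0.0]
contact_force: [-1.0, 0.9, 6.5]
gripper_width: 8.5
grasp_force: 59.2
clock: 11.05
position: [511.9, -246.3, 196.6]
ee_rot: [-0.605, 0.796, 0.0, -0.0]
contact_force: [-0.2, -0.3, -0.1]
gripper_width: 8.6
grasp_force: 58.7
clock 11.1 pos [ 511.9 -246.3  196.6] phi -105.5 tilt deg (tool axes) [-0.02  0.04] w 8.6 gf 58.7 F [-0.2 -0.3 -0.1] j [ -9.  19. -13.  -0. -58.  -6.]
shift in tool axes mm [-382.2   30.2   16.8]
wz deg 0.1
```

```bash
python3 -m pendant '[[-0.0347,0.0018,0,0,0,0,0.005],[-0.0347,0.0018,0,0,0,0,0.005],[-0.0347,0.0018,0,0,0,0,0.005],[-0.0347,0.0018,0,0,0,0,0.005],[-0.0347,0.0018,0,0,0,0,0.005],[-0.0347,0.0018,0,0,0,0,0.005],[-0.0347,0.0018,0,0,0,0,0.005],[-0.0347,0.0018,0,0,0,0,0.005],[-0.0347,0.0018,0,0,0,0,0.005],[-0.0347,0.0018,0,0,0,0,0.005],[-0.0352,0.0022,0,0,0,0,0.005],[0,0,0,0,0,0,0.005]]'; python3 -m pendant '[[0,0,0.03,0,0,0,0.005],[0,0,0.03,0,0,0,0.005],[0,0,0.02,0,0,0,0.005],[0,0,0,0,0,0,0.005],[0,0,0,0,0,0,0.005]]'; python3 go.py 594.9 127.3 82 -105.6
python3 -c "
from h import *
d=load('scene');c=w2px(d,[585,130,70]).astype(int)
i=d['image'][c[1]-60:c[1]+60,c[0]-80:c[0]+80,::-1];cv2.imwrite('pics/g3.png',cv2.resize(i,None,fx=5,fy=5,interpolation=cv2.INTER_CUBIC))"
```

```text
clock: 12.25
position: [595.8, 130.9, 196.4]
ee_rot: [-0.606, 0.796, 0.0, 0.0]
contact_force: [1.2, -1.2, -0.2]
gripper_width: 8.5
grasp_force: 58.7
clock: 12.75
position: [595.2, 126.9, 117.3]
ee_rot: [-0.605, 0.797, -0.0, -0.0]
contact_force: [0.7, -0.7, -0.6]
gripper_width: 8.4
grasp_force: 58.7
clock 12.8 pos [595.2 126.9 117.3] phi -105.6 tilt deg (tool axes) [ 0.03 -0.  ] w 8.4 gf 58.7 F [ 0.7 -0.7 -0.6] j [ 27.  28. -12.   0. -50. -43.]
shift in tool axes mm [-0.3  0.5 35.3]
wz deg -0.0
```

View pics/g3.png

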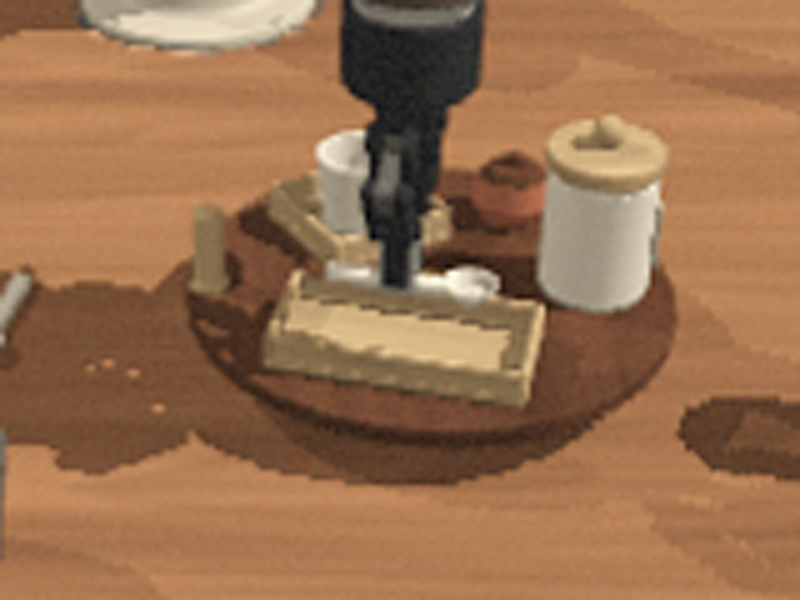

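The spoon hangs level across the fingers at (410,280), with the bowl towards the caddy. I'll lower it into the tray and release.

```bash
python3 -m pendant '[[0,0,0.02,0,0,0,0.005],[0,0,0.01,0,0,0,0.005],[0,0,0.005,0,0,0,0.005],[0,0,0.001,0,0,0,0.005],[0,0,0,0,0,0,0.005],[0,0,0,0,0,0,0.005]]'; python3 -m pendant '[[0,0,0,0,0,0,0.016],[0,0,0,0,0,0,0.016],[0,0,0,0,0,0,0.016],[0,0,0,0,0,0,0.016],[0,0,-0.01,0,0,0,0.016],[0,0,-0.03,0,0,0,0.016],[0,0,-0.04,0,0,0,0.016],[0,0,-0.035,0,0,0,0.016],[0,0,0,0,0,0,0.04]]'; python3 go.py 495 -121 180 -10.3
```

```text
clock: 13.4
position: [595.5, 127.4, 81.9]
ee_rot: [-0.605, 0.796, -0.0, 0.001]
contact_force: [-0.7, -0.4, 1.0]
gripper_width: 8.2
grasp_force: 58.7
clock: 14.3
position: [598.1, 128.2, 203.3]
ee_rot: [-0.606, 0.796, -0.002, 0.006]
contact_force: [-0.5, -0.2, 0.3]
gripper_width: 29.4
grasp_force: 0.0
clock 14.3 pos [598.1 128.2 203.3] phi -105.5 tilt deg (tool axes) [-0.42 -0.63] w 29.4 gf 0.0 F [-0.5 -0.2  0.3] j [ 27.  23.  -6.   0. -60. -43.]
shift in tool axes mm [267.9  33.2  21. ]
wz deg -95.2
```

```bash
python3 -m pendant '[[0.0335,0.0041,0,0,0,0,0.04],[0.0335,0.0041,0,0,0,0,0.04],[0.0335,0.0041,0,0,0,0,0.04],[0.0335,0.0041,0,0,0,0,0.04],[0.0335,0.0041,0,0,0,0,0.04],[0.0335,0.0041,0,0,0,0,0.04],[0.0335,0.0041,0,0,0,0,0.04],[0.0335,0.0041,0,0,0,0,0.04]]'; python3 -m pendant '[[0,0,0.01,0,0,-7.93,0.04],[0,0,0.01,0,0,-7.93,0.04],[0,0,0.01,0,0,-7.93,0.04],[0,0,0.01,0,0,-7.93,0.04],[0,0,0.01,0,0,-7.93,0.04],[0,0,0.01,0,0,-7.93,0.04],[0,0,0.01,0,0,-7.93,0.04],[0,0,0.01,0,0,-7.93,0.04],[0,0,0.01,0,0,-7.93,0.04],[0,0,0.01,0,0,-7.93,0.04],[0,0,0,0,0,-7.93,0.04],[0,0,0,0,0,-7.93,0.04]]'; python3 -m pendant '[[0,0,0,0,0,0,0.04],[0,0,0,0,0,0,0.04]]'; python3 go.py 495 -121 60 -10.3
python3 -c "
from h import *
d=load('top');c=w2px(d,[525,20,40]).astype(int);print(c)
i=d['image'][c[1]-70:c[1]+70,c[0]-95:c[0]+95,::-1];cv2.imwrite('pics/g4.png',cv2.resize(i,None,fx=4,fy=4,interpolation=cv2.INTER_CUBIC))"
```

```text
clock: 15.1
position: [490.8, -123.3, 196.4]
ee_rot: [-0.605, 0.796, -0.0, 0.0]
contact_force: [0.3, 0.0, 0.9]
gripper_width: 40.1
grasp_force: 0.0
clock: 16.3
position: [491.4, -122.2, 95.9]
ee_rot: [0.996, -0.087, -0.0, 0.0]
contact_force: [-0.6, -0.1, 0.2]
gripper_width: 39.8
grasp_force: 0.0
clock: 16.5
position: [491.7, -122.2, 96.3]
ee_rot: [0.996, -0.092, 0.0, -0.0]
contact_force: [0.3, 0.9, -0.2]
gripper_width: 40.2
grasp_force: 0.0
clock 16.5 pos [ 491.7 -122.2   96.3] phi -10.5 tilt deg (tool axes) [ 0.01 -0.  ] w 40.2 gf 0.0 F [ 0.3  0.9 -0.2] j [  4.  21. -28.   0. -41.  75.]
shift in tool axes mm [ 3.  -1.8 36.3]
wz deg -0.2
[248 184]
```

View pics/g4.png

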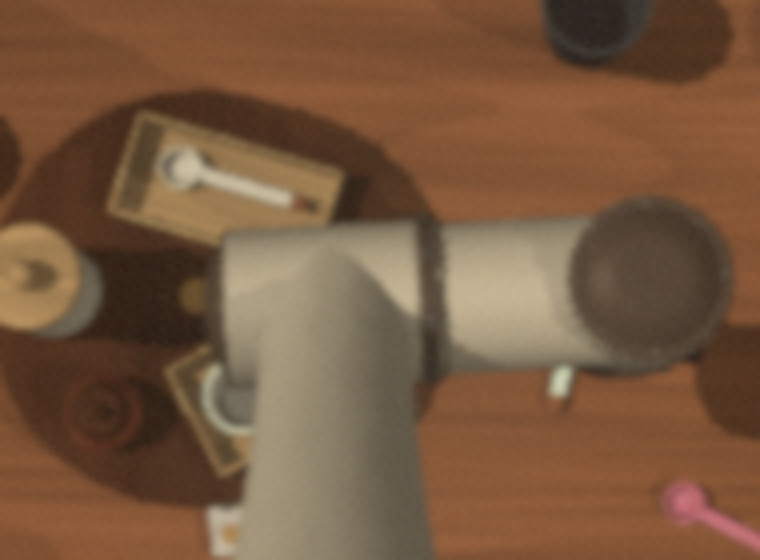

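Spoon one lies in the long tray with its bowl at (183,168) and its end at (310,203), towards the far wall. Next I grasp the second spoon.

```bash
python3 -m pendant '[[0.003,-0.0018,0.03,0,0,0,0.04],[0,0,0.02,0,0,0,0.04],[0,0,0.012,0,0,0,0.04],[0,0,0.006,0,0,0,0.04],[0,0,0,0,0,0,0.04],[0,0,0,0,0,0,0.04]]'; python3 go.py 495 -121 28 -10.3
```

```text
clock: 17.15
position: [495.5, -121.0, 28.7]
ee_rot: [0.996, -0.09, 0.001, -0.0]
contact_force: [0.5, 0.1, 1.0]
gripper_width: 39.7
grasp_force: 0.0
clock 17.1 pos [ 495.5 -121.    28.7] phi -10.4 tilt deg (tool axes) [ 0.07 -0.01] w 39.7 gf 0.0 F [0.5 0.1 1. ] j [  5.  28. -31.   0. -32.  75.]
shift in tool axes mm [-0.5  0.1  0.7]
wz deg -0.1
```

```bash
python3 -m pendant '[[0,0,0,0,0,0,0.02],[0,0,0,0,0,0,0.005],[0,0,0,0,0,0,0.005],[0,0,0,0,0,0,0.005],[0,0,0,0,0,0,0.005],[0,0,-0.02,0,0,0,0.005],[0,0,-0.03,0,0,0,0.005],[0,0,-0.03,0,0,0,0.005],[0,0,-0.03,0,0,0,0.005]]'; python3 -m pendant '[[0,0,-0.03,0,0,7.93,0.005],[0,0,-0.03,0,0,7.93,0.005],[0,0,0,0,0,7.93,0.005],[0,0,0,0,0,7.93,0.005],[0,0,0,0,0,7.93,0.005],[0,0,0,0,0,7.93,0.005],[0,0,0,0,0,7.93,0.005],[0,0,0,0,0,7.93,0.005],[0,0,0,0,0,7.93,0.005],[0,0,0,0,0,7.93,0.005],[0,0,0,0,0,7.93,0.005],[0,0,0,0,0,7.93,0.005]]'; python3 -m pendant '[[0,0,0,0,0,0,0.005],[0,0,0,0,0,0,0.005]]'; python3 go.py 574.7 132.9 180 -105.6
```

```text
clock: 18.05
position: [494.5, -121.0, 139.1]
ee_rot: [0.996, -0.09, -0.0, -0.0]
contact_force: [0.5, 0.4, -1.3]
gripper_width: 8.0
grasp_force: 58.8
clock: 19.25
position: [494.6, -120.9, 197.9]
ee_rot: [-0.603, 0.798, 0.0, -0.0]
contact_force: [0.3, -0.8, -0.3]
gripper_width: 8.1
grasp_force: 58.7
clock: 19.45
position: [494.7, -121.0, 198.0]
ee_rot: [-0.606, 0.795, 0.0, -0.0]
contact_force: [-0.5, 0.3, 0.2]
gripper_width: 8.5
grasp_force: 58.7
clock 19.4 pos [ 494.7 -121.   198. ] phi -105.4 tilt deg (tool axes) [-0.    0.02] w 8.5 gf 58.7 F [-0.5  0.3  0.2] j [  5.  14. -21.  -0. -56. -20.]
shift in tool axes mm [-266.    -9.8   18. ]
wz deg 0.2
```

```bash
python3 -m pendant '[[-0.0333,-0.0012,0,0,0,0,0.005],[-0.0333,-0.0012,0,0,0,0,0.005],[-0.0333,-0.0012,0,0,0,0,0.005],[-0.0333,-0.0012,0,0,0,0,0.005],[-0.0333,-0.0012,0,0,0,0,0.005],[-0.0333,-0.0012,0,0,0,0,0.005],[-0.0333,-0.0012,0,0,0,0,0.005],[-0.0333,-0.0014,0,0,0,0,0.005],[0,0,0,0,0,0,0.005]]'; python3 -m pendant '[[0,0,0.03,0,0,0,0.005],[0,0,0.03,0,0,0,0.005],[0,0,0.02,0,0,0,0.005],[0,0,0.015,0,0,0,0.005],[0,0,0,0,0,0,0.005],[0,0,0,0,0,0,0.005]]'; python3 go.py 574.7 132.9 83 -105.6
```

```text
clock: 20.35
position: [576.8, 136.4, 197.7]
ee_rot: [-0.608, 0.794, -0.0, 0.001]
contact_force: [-0.4, 0.2, -0.3]
gripper_width: 8.1
grasp_force: 58.7
clock: 20.95
position: [575.8, 132.7, 103.3]
ee_rot: [-0.605, 0.796, -0.0, -0.0]
contact_force: [-0.3, 0.5, -0.9]
gripper_width: 8.5
grasp_force: 58.8
clock 20.9 pos [575.8 132.7 103.3] phi -105.5 tilt deg (tool axes) [ 0.02 -0.  ] w 8.5 gf 58.8 F [-0.3  0.5 -0.9] j [ 29.  27. -15.   0. -47. -44.]
shift in tool axes mm [ 0.1  1.1 20.3]
wz deg 0.1
```

```bash
python3 -m pendant '[[0,0.001,0.01,0,0,0,0.005],[0,0,0.007,0,0,0,0.005],[0,0,0.003,0,0,0,0.005],[0,0,0,0,0,0,0.005],[0,0,0,0,0,0,0.005]]'; python3 -m pendant '[[0,0,0,0,0,0,0.016],[0,0,0,0,0,0,0.016],[0,0,0,0,0,0,0.016],[0,0,0,0,0,0,0.016],[0,0,-0.01,0,0,0,0.016],[0,0,-0.03,0,0,0,0.016],[0,0,-0.04,0,0,0,0.016],[0,0,-0.035,0,0,0,0.04],[0,0,0,0,0,0,0.06],[0,0,0,0,0,0,0.06]]'; python3 go.py 512 17 200 -90
python3 -c "
from h import *
d=load('top');c=w2px(d,[525,120,40]).astype(int);print(c)
i=d['image'][c[1]-70:c[1]+70,c[0]-95:c[0]+95,::-1];cv2.imwrite('pics/g5.png',cv2.resize(i,None,fx=4,fy=4,interpolation=cv2.INTER_CUBIC))"
```

```text
clock: 21.45
position: [574.9, 133.4, 83.2]
ee_rot: [-0.605, 0.796, -0.0, 0.0]
contact_force: [0.0, 0.2, -0.7]
gripper_width: 8.4
grasp_force: 58.8
clock: 22.45
position: [574.9, 133.5, 199.8]
ee_rot: [-0.605, 0.796, -0.0, 0.002]
contact_force: [0.1, -0.3, -0.1]
gripper_width: 59.0
grasp_force: 0.0
clock 22.4 pos [574.9 133.5 199.8] phi -105.5 tilt deg (tool axes) [-0.13 -0.11] w 59.0 gf 0.0 F [ 0.1 -0.3 -0.1] j [ 29.  21.  -9.  -0. -59. -44.]
shift in tool axes mm [129.1  29.4  -0.6]
wz deg -15.5
[213 183]
```

View pics/g5.png

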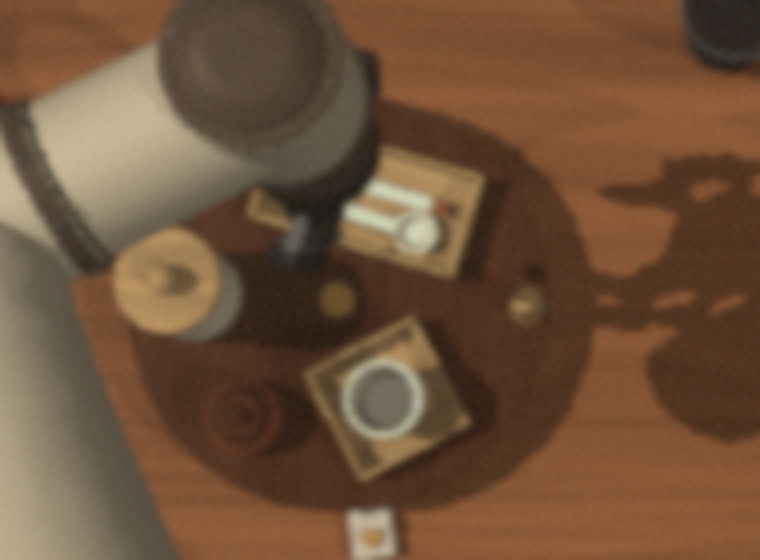

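Both spoons lie in the tray, the second with its bowl at (420,232), and the cup stands at (382,398). The knob is at (525,303), unmoved. Next is the knob grasp.

```bash
python3 -m pendant '[[0.0258,0.0059,0,0,0,0,0.06],[0.0258,0.0059,0,0,0,0,0.06],[0.0258,0.0059,0,0,0,0,0.06],[0.0258,0.0059,0,0,0,0,0.06],[0.0258,0.0059,0,0,0,0,0.06],[0,0,0.03,0,0,-7.75,0.06],[0,0,0.03,0,0,-7.75,0.06],[0,0,0,0,0,0,0.06],[0,0,0,0,0,0,0.06]]';  python3 go.py 512 17 87 -90
```

```text
clock: 23.4
position: [511.5, 16.7, 137.5]
ee_rot: [-0.706, 0.708, 0.0, -0.001]
contact_force: [-0.7, 0.3, 0.4]
gripper_width: 60.0
grasp_force: 0.0
clock 23.4 pos [511.5  16.7 137.5] phi -90.2 tilt deg (tool axes) [0.08 0.13] w 60.0 gf 0.0 F [-0.7  0.3  0.4] j [ 20.  18. -25.   0. -47. -20.]
shift in tool axes mm [-0.3 -0.6 50.5]
wz deg -0.2
```

```bash
python3 -m pendant '[[0,0,0.02,0,0,0,0.06],[0,0,0.02,0,0,0,0.06],[0,0,0.01,0,0,0,0.06],[0,0,0,0,0,0,0.06],[0,0,0,0,0,0,0.06],[0,0,0,0,0,0,0.03],[0,0,0,0,0,0,0.01],[0,0,0,0,0,0,0.01],[0,0,0,0,0,0,0.01],[0,0,0,0,0,0,0.01]]';  python3 go.py 512 17 87 -90
python3 - <<'E'
import numpy as np
# chord per row for N equal steps turning board ccw by 101 deg about axis, tool frame: x axis inward/outward
A=np.array([512,151.]);p=np.array([512,17.])-A;phi=np.radians(-90);a=np.radians(101/20)
c,s=np.cos(a),np.sin(a);q=np.array([[c,-s],[s,c]])@p-p
x=np.array([np.cos(phi),np.sin(phi)]);y=np.array([np.cos(phi-np.pi/2),np.sin(phi-np.pi/2)])
print(q@x,q@y,np.degrees(a))
E
```

```text
clock: 24.4
position: [512.7, 17.2, 89.3]
ee_rot: [0.707, -0.707, 0.001, -0.001]
contact_force: [0.4, 0.2, 6.7]
gripper_width: 18.1
grasp_force: 58.8
clock 24.4 pos [512.7  17.2  89.3] phi -90.0 tilt deg (tool axes) [-0.02 -0.15] w 18.1 gf 58.8 F [0.4 0.2 6.7] j [ 20.  22. -27.   0. -40. -20.]
shift in tool axes mm [0.2 0.8 2.3]
wz deg 0.0
-0.5201530199764753 -11.795357145483466 5.05
```

```bash
python3 -m pendant '[[-0.0005,-0.0118,0,0,0,-5.05,0.01],[-0.0005,-0.0118,0,0,0,-5.05,0.01],[-0.0005,-0.0118,0,0,0,-5.05,0.01],[-0.0005,-0.0118,0,0,0,-5.05,0.01],[-0.0005,-0.0118,0,0,0,-5.05,0.01],[-0.0005,-0.0118,0,0,0,-5.05,0.01],[-0.0005,-0.0118,0,0,0,-5.05,0.01],[-0.0005,-0.0118,0,0,0,-5.05,0.01],[-0.0005,-0.0118,0,0,0,-5.05,0.01],[-0.0005,-0.0118,0,0,0,-5.05,0.01],[0,0,0,0,0,0,0.01]]';  python3 go.py 597.3 47.7 88 -39.5
```

```text
clock: 25.5
position: [619.0, 65.6, 89.3]
ee_rot: [0.942, -0.336, 0.003, -0.001]
contact_force: [6.1, -6.3, 1.4]
gripper_width: 17.6
grasp_force: 59.3
clock 25.5 pos [619.   65.6  89.3] phi -39.3 tilt deg (tool axes) [ 0.32 -0.22] w 17.6 gf 59.3 F [ 6.1 -6.3  1.4] j [ 21.  31. -12.   0. -47.  30.]
shift in tool axes mm [-5.5 27.6  1.2]
wz deg 0.2
```

```bash
python3 -m pendant '[[-0.0025,-0.0118,0,0,0,-5.05,0.01],[-0.0006,-0.0118,0,0,0,-5.05,0.01],[-0.0006,-0.0118,0,0,0,-5.05,0.01],[-0.0006,-0.0118,0,0,0,-5.05,0.01],[-0.0006,-0.0118,0,0,0,-5.05,0.01],[-0.0006,-0.0118,0,0,0,-5.05,0.01],[-0.0006,-0.0118,0,0,0,-5.05,0.01],[-0.0006,-0.0118,0,0,0,-5.05,0.01],[-0.0006,-0.0118,0,0,0,-5.05,0.01],[-0.0006,-0.0118,0,0,0,-5.05,0.01],[0,0,0,0,0,0,0.01],[0,0,0,0,0,0,0.01]]';  python3 go.py 644.4 174 88 11
python3 - <<'E'
from h import *
p=np.array(arm.read_state()["position"][:2])-[512,151];print("knob ang",np.degrees(np.arctan2(p[1],p[0])),np.hypot(*p))
d=load('top');c=w2px(d,[500,140,40]).astype(int);print(c)
i=d['image'][c[1]-70:c[1]+80,c[0]-95:c[0]+95,::-1];cv2.imwrite('pics/g6.png',cv2.resize(i,None,fx=4,fy=4,interpolation=cv2.INTER_CUBIC))
E
```

```text
clock: 26.7
position: [647.6, 179.7, 89.4]
ee_rot: [0.995, 0.098, 0.008, -0.001]
contact_force: [14.1, -0.2, -5.9]
gripper_width: 18.0
grasp_force: 58.9
clock 26.7 pos [647.6 179.7  89.4] phi 11.2 tilt deg (tool axes) [ 0.88 -0.05] w 18.0 gf 58.9 F [14.1 -0.2 -5.9] j [ 29.  34.  -4.   0. -50.  72.]
shift in tool axes mm [-4.2  4.9  1.3]
wz deg 0.2
knob ang 11.940661912548567 138.57777686590123
[205 192]
```

View pics/g6.png

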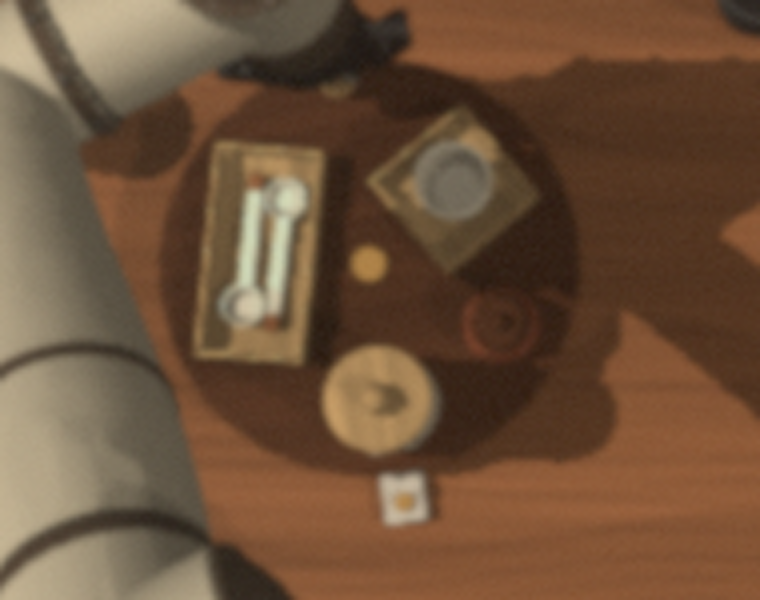

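The caddy lid at (380,398) is nearly in line with the hub (370,264) and the stud (405,500). I'll compute the residual.

```bash
cat > n.py <<'E'
from h import *
d=load("top")
def P(x,y,z): return px2w(d,(x+.5)/4-.5+110,(y+.5)/4-.5+122,z)[:2]
ang=lambda v: np.degrees(np.arctan2(v[1],v[0]))
hub=P(370,264,50);st=P(405,500,15);print(hub,st,"stud ang",ang(st-hub),"alt axis",ang(st-[512,151]))
for z in(125,135): c=P(380,399,z);print("caddy",c,ang(c-hub),np.linalg.norm(c-hub))
L=np.array([P(*p,62) for p in((215,142),(327,150),(305,362),(193,358))]);print("long",L.mean(0),ang(L[3]-L[0]),ang(L[2]-L[1]),"centre ang",ang(L.mean(0)-hub))
S=np.array([P(*p,62) for p in((462,103),(540,195),(450,272),(366,182))]);print("sq",S.mean(0),"ang",ang(S.mean(0)-hub))
E
python3 n.py
```

```text
[512.03140816 150.08049683] [346.54178698 123.54691082] stud ang -170.89107401875697 alt axis -170.57921897896776
caddy [415.35469223 130.86208825] -168.75671923225988 98.56842613622253
caddy [415.0968717  129.67354694] -168.1115236076165 99.05931536812123
long [517.1162722 225.2520643] 176.6779859867239 176.2451952257042 centre ang 86.13021095608508
sq [565.84512208  91.25884137] ang -47.54578172546921
```

```bash
python3 -m pendant '[[0.002,0.001,0,0,0,0.5,0.01],[0.002,0.0015,0,0,0,0.7,0.01],[0.001,0.0015,0,0,0,0.6,0.01],[0,0.0007,0,0,0,0.3,0.01],[0,0,0,0,0,0,0.01],[0,0,0,0,0,0,0.01],[0,0,0,0,0,0,0.01],[0,0,0,0,0,0,0.01],[0,0,0,0,0,0,0.01],[0,0,0,0,0,0,0.01]]'
python3 - <<'E'
from h import *
s=arm.read_state();p=np.array(s["position"][:2])-[512,150.6];print("knob ang",np.degrees(np.arctan2(p[1],p[0])),np.hypot(*p),s["contact_force"],s["grasp_force"],np.abs(s["joint_vel"]).max())
d=load('top');cv2.imwrite('pics/g7.png',cv2.resize(d['image'][122:272,110:300,::-1],None,fx=4,fy=4,interpolation=cv2.INTER_CUBIC))
E
```

```text
clock: 27.8
position: [648.8, 173.9, 89.4]
ee_rot: [0.997, 0.078, 0.002, -0.0]
contact_force: [5.7, -2.2, 2.9]
gripper_width: 18.0
grasp_force: 60.0
knob ang 9.677659771478115 138.82114776855124 [ 5.66969831 -2.23356979  2.90712682] 59.97862863354385 0.0011155167705300922
```

View pics/g7.png

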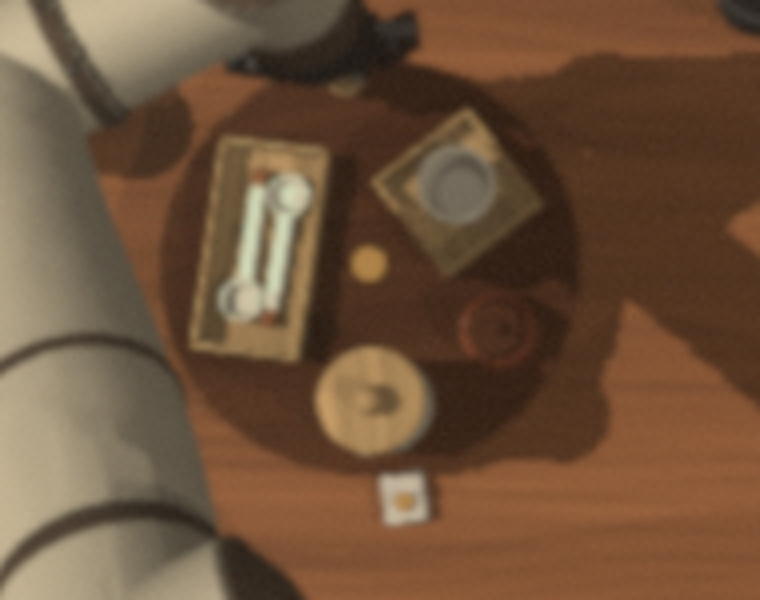

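The caddy lid at (373,400) works out at about -171°, against -170.8° for the stud. The spoons and cup are in their trays and the knob is gripped at 60 N with the board at rest, so I'm handing in.

```bash
python3 -c "
from bench import arm
print(arm.job_done())"
```

```text
the job is handed in; nothing more can be done
None
```

I handed the job in at about 28 s, with no verdict returned: both teaspoons lie in the long tray, the cup stands in the square tray, and the caddy is at the front within about 0.01 rad by my camera measurement, with the gripper still holding the knob at about 60 N.

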